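Puff of scan spray, then hold the vent shutter half open

TASK

Give the cast in the small white booth a puff of scan spray: press the white cap of the canister beside it fully down and let it come back up, with the booth's roof shutter still shut. Then slide the shutter by its blue tab against its spring to half open (pointer at the orange mark) and finish there, still holding it with the fingers, because it springs shut when let go; never let it run fully open, and leave the white cast, the green case and the pot where they are.

Things in the scene. Friction and masses are not known exactly. Their poses are not given: they have to be found in the camera images.
- booth: white spray booth, a fixed box 120 (x) x 160 (y) x 80 mm high with a clear front; origin at the centre of its underside, x to its back, y to its left end (the end with the slot, by the canister), z up. An amber cast is fixed inside. On the roof a steel shutter plate slides along the booth's y between two guides (tops 88 mm, end stop 90 mm above the origin).
- tab_top (a point): centre of the top face of the shutter's upright blue tab, 118 mm above the worktop; the tab is 32 mm long in the booth's x, 14 mm thick in the booth's y (the slide direction) and stands free from 87 mm above the worktop to its top, 31 mm. With the shutter shut the point lies at booth x = 0, y = +22 mm. Axes as the booth's.
- half_mark (a point): orange mark for half open on the front strip of the booth's roof, at booth x = -52, y = -3, z = 80 mm; black marks for shut and open lie 25 mm to either side along y. The shutter's orange pointer, in line with the tab, shows its place.
- shutter (a joint): travel of the shutter in m: 0 shut, grows as it slides towards the booth's -y (right, away from the canister), 0.025 half open, 0.05 fully open. Spring pulls it shut with 2 N at 0, 6 N at half and 10 N fully open.
- canister: small spray canister, 38 mm across, with a green band, fixed upright in a steel shoe 60 x 60 mm beside the booth's left end; origin at the centre of the shoe's underside, on the can's axis, z up. It cannot be moved. Its shoulder ends 60 mm above the worktop.
- cap_top (a point): centre of the flat top of the canister's white cap (22 mm across, 18 mm high, with a short nozzle towards the booth), 85 mm above the worktop when up; pressed straight down.
- spray_cap (a joint): travel of the cap in m: 0 up, grows as it is pressed, 0.006 fully down; spring force 1.5 N at the top to 5.1 N fully down; it comes back up by itself.
- cast_white: loose white plaster dental cast, 62 x 70 x 29 mm, origin at the centre of its underside; bystander, not to be moved
- case_green: loose green retainer case, 72 x 74 x 28 mm, origin at the centre of its underside; bystander, not to be moved
- flux_pot: loose round cream and red pot, 63 mm across, 34 mm high, origin at the centre of its underside; bystander, not to be moved

How it is judged (in metres and radians):
On the way, in this order (a step that is already met when the one before it is completed fails the run):
1. the spray cap is pressed down (at least 4.5 of its 6 mm) while the shutter is shut (value of joint spray_cap above 0.0045 m and value of joint shutter below 0.003 m), for 0.1 s.
2. the cap is back up with the shutter still shut (value of joint spray_cap below 0.001 m and value of joint shutter below 0.003 m), for 0.1 s.
At the end, for the whole second after the job is handed in: the shutter stands still at half travel (25 mm, 4 mm either way), held there by the fingers against its spring (more than 2 N of contact), and the spray cap is up (value of joint shutter between 0.021 and 0.029 m and contact force between the fingers and booth above 2 N and velocity of joint shutter between -0.01 and 0.01 m/s and value of joint spray_cap below 0.001 m); the arm keeps its last pose, push and grip.
It fails at once if the shutter runs fully open (past 45 of 50 mm) (value of joint shutter above 0.045 m).
It fails at once if a bystander is moved by more than 15 mm (distance of any of cast_white, case_green, flux_pot from where it was at the start of the episode above 0.015 m).
It also fails if it takes over 32 s, if anything falls off the work surface, if the arm or the gripper's body presses on something with over 40 N, if the wrist force passes 120 N, or if a joint passes its speed limit or range.

ROBOT

A 6-joint arm with a two-finger parallel gripper is mounted at the origin on a cart in front of the work surface, level with it; the furniture and walls round the work are solid. World frame = base frame: x ahead of the robot, y to its left, z up, the work surface at z = 0. Lengths are in mm, angles in rad, forces in N, time in s.
With the tool pointing down it reaches from about 350 to 850 mm from the base axis. Payload 8.1 kg.
Tool frame: the origin (TCP) lies between the finger pads; the fingertips stand 19 mm ahead of it and the grasp point (between the pads) is the TCP (finger_overhang is the z of the fingertips in the tool frame, in mm); z points along the fingers, y is the line along which they close (so a half turn about z gives the same grasp; the last joint's range is limited). The gripper opens to 85 mm and grips with 20 to 120 N. Pads are 22 mm wide; open, the fingers measure 114 mm over their backs; the gripper's body (76 mm by 85 mm) begins 54 mm behind the grasp point. The pads swing forward as they close: fully open they stand 13 mm farther back than shut.
Start: joints at [1.087, 0.13, 1.488, -0, 1.523, -0.085], TCP at [232.967, 552.93, 250.292] pointing down, gripper open.
Joint ranges: [-2.96, 2.96], [-0.89, 2.26], [0.02, 2.5], [-1.34, 4.48], [0, 2.73], [-2.66, 2.66]. Speed limits (rad/s): [2.39, 2.39, 2.79, 3.14, 3.14, 3.14].

INTERFACE

Orientations are given as a rotation vector (axis times angle).
In Python, from workcell import * gives the robot as it stands.
- The arm moves only by the tool servo_tool, never from a script. Its argument "series" is a list of rows, each an object with "slide": the shift along the tool's x, y, z in mm, a list of three; "rot": the turn, a rotation vector about the tool's x, y, z in degrees, a list of three; "gripper": the opening in per cent of the stroke, from 0 (shut) to 100 (fully open). A call has 1 to 5 rows; each row is the pose to reach, as a shift and turn from the pose commanded when the call began, along the tool's axes at that moment; what a row does not reach only later rows make up. A row lasts 1/12 s, in which the tool goes at most 41.7 mm and 7.16 degrees, less where a joint would pass 70% of its speed; a pose out of reach is approached as far as the arm can. A call with a gripper value outside its range is refused whole. The fingers move at their own pace and stop on an object; "newtons" is the grip in N (left out, the last holds). Time passes only in rows, so rows that repeat a pose let the fingers close. It gives the time, the measured TCP pose, the force, the opening and the grip force at its end, in the units of the state.
- get_obs(): the state, without advancing time (a new reading comes with each control period).
- read_camera(name): name is "scene" or "side" or "wrist"; returns (picture, depth): 420x560x3 uint8, red, green, blue; 420x560 float32, mm along the optical axis (not along the pixel's ray), 0 where there is no reading.
- camera_info(name): a dict with "fx", "fy", "cx", "cy" (pixels), "R" (3x3) and "t" (3): a world point X has camera coordinates R X + t. Camera axes: x right, y down, z forward; pixel columns grow to the right and rows downward; lengths in mm; the calibration is good to about 2 mm. The wrist camera is an equidistant fisheye: a pixel r from the principal point sees the ray r / f radians off the axis. A picture is of the moment at which its call begins: read the wrist's pose just before it. camera_info takes no time and is no camera call; for the wrist camera it gives the pose at the moment of the call.
- sign_off(): hands the job in; it is judged then, once.
The state is a dict: "time_s": time; "joint_pos": joint angles; "joint_velocities": joint speeds; "effort": joint torques, N m; "tcp_pos": TCP position; "tcp_rot": TCP orientation; "ft_force": force on the tool from outside, world axes, zero at the start; "moment": the same for the moment, N m; "finger_gap": opening from 0.0 (shut) to 1.0 (fully open); "grip_force": force on a finger pad.
Only numpy, scipy, OpenCV 4.12 (cv2) and the standard library are available. Lean on these libraries where they do the work, as an engineer would, in place of code of your own. Each camera call takes 0.05 s, during which the arm holds its last target. There are 200 camera calls.

## Working session

There is one attempt and no reset: what is moved stays moved. The work goes in short steps, Python scripts to look and compute and a tool call to move; the robot and the scene stay as the last step left them, time stands still between calls to the robot, and variables do not carry over. Pictures are saved under pics/ and viewed, at most 10 in all, crops included, and the job is handed in when it is done.

Besides the shell and the picture viewer there is one more tool, called after "Emit:" as name(argument=value, ...), one argument or row to a line, values as JSON. servo_tool: Moves the arm, as the interface text tells. Its arguments: {"type":"object","properties":{"series":{"type":"array","items":{"type":"object","properties":{"slide":{"type":"array","items":{"type":"number"}},"rot":{"type":"array","items":{"type":"number"}},"gripper":{"type":"number"}}}},"newtons":{"type":"number"}},"required":["series"]}

```bash
mkdir -p pics; cat > h.py <<'E'
from workcell import *
import numpy as np, cv2
def cloud(name):
    c=camera_info(name); im,d=read_camera(name)
    v,u=np.mgrid[:420,:560]
    X=np.stack([(u-c["cx"])/c["fx"]*d,(v-c["cy"])/c["fy"]*d,d],-1)
    R=np.array(c["R"]);t=np.array(c["t"]).ravel()
    W=(X-t)@R; W[d==0]=np.nan
    return im,W
E
python3 - <<'E'
from h import *
o=get_obs();print(o["time_s"],o["tcp_pos"],o["tcp_rot"])
a,W=cloud("scene");b,V=cloud("side")
np.savez("c.npz",a=a,W=W,b=b,V=V)
cv2.imwrite("pics/scene.png",a[:,:,::-1]);cv2.imwrite("pics/side.png",b[:,:,::-1])
for im,P in((a,W),(b,V)):
    h=cv2.cvtColor(im,cv2.COLOR_RGB2HSV)
    for n,lo,hi in(("blue",(95,120,50),(130,255,255)),("orange",(8,150,120),(22,255,255)),("green",(40,80,40),(90,255,255))):
        m=cv2.inRange(h,lo,hi);k,l,s,c=cv2.connectedComponentsWithStats(m)
        for i in range(1,k):
            if s[i,4]>15: print(n,c[i].round(),s[i,4],np.nanmedian(P[l==i],0).round(),np.nanpercentile(P[l==i],[2,98],axis=0).round().tolist())
E
```

```text
0.0 [232.75602062 552.45954441 249.22867512] [-6.22250318e-01 -3.07885880e+00  2.83002641e-03]
blue [112. 101.] 155 [538. 983. 170.] [[509.0, 962.0, 160.0], [572.0, 1023.0, 172.0]]
blue [266. 103.] 26 [990. 703. 134.] [[983.0, 692.0, 129.0], [1007.0, 722.0, 141.0]]
blue [223. 110.] 128 [793. 697. 155.] [[765.0, 672.0, 145.0], [821.0, 733.0, 157.0]]
blue [294. 181.] 60 [796. 358.  12.] [[791.0, 349.0, 5.0], [827.0, 389.0, 18.0]]
blue [249. 215.] 195 [491. 196. 103.] [[479.0, 193.0, 86.0], [511.0, 206.0, 119.0]]
blue [489. 300.] 21 [ 725. -253.   22.] [[721.0, -257.0, 13.0], [729.0, -244.0, 25.0]]
orange [324.  43.] 177 [858. 328. 402.] [[831.0, 301.0, 394.0], [898.0, 368.0, 403.0]]
orange [171. 112.] 1065 [656. 783. 153.] [[559.0, 708.0, 141.0], [731.0, 937.0, 154.0]]
orange [135. 125.] 625 [548. 877. 113.] [[525.0, 753.0, 73.0], [599.0, 955.0, 153.0]]
orange [176. 136.] 471 [609. 716.  89.] [[553.0, 704.0, 75.0], [710.0, 746.0, 121.0]]
orange [190. 176.] 121 [641. 708. -50.] [[611.0, 684.0, -53.0], [674.0, 735.0, -47.0]]
orange [181. 185.] 29 [605. 709. -74.] [[602.0, 690.0, -84.0], 
[... 1473 characters left out ...]
0, 407.0, 71.0]]
orange [260. 186.] 117 [649. 695. -53.] [[613.0, 678.0, -116.0], [711.0, 902.0, -49.0]]
orange [252. 191.] 25 [610. 688. -69.] [[603.0, 685.0, -81.0], [626.0, 694.0, -56.0]]
orange [442. 215.] 19 [1003.   79.   33.] [[999.0, 71.0, 25.0], [1007.0, 86.0, 41.0]]
green [367.   2.] 52 [870. 362. 586.] [[868.0, 349.0, 580.0], [879.0, 392.0, 593.0]]
green [389.  73.] 186 [967. 349. 397.] [[929.0, 334.0, 387.0], [1027.0, 454.0, 399.0]]
green [337. 107.] 259 [819. 407. 292.] [[803.0, 397.0, 269.0], [846.0, 436.0, 316.0]]
green [336. 165.] 32 [838. 431.  92.] [[826.0, 426.0, 87.0], [862.0, 450.0, 97.0]]
green [306. 199.] 266 [696. 335.  25.] [[665.0, 314.0, 5.0], [740.0, 388.0, 29.0]]
```

View pics/scene.png

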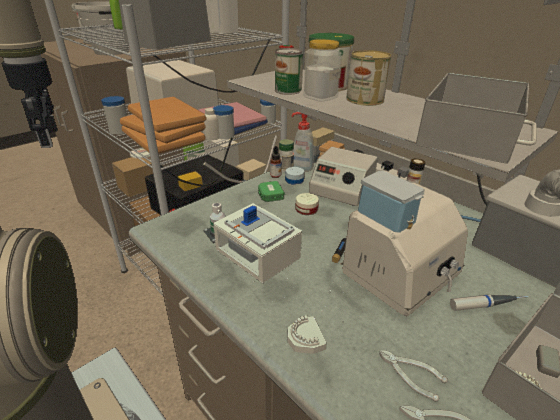

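View pics/side.png

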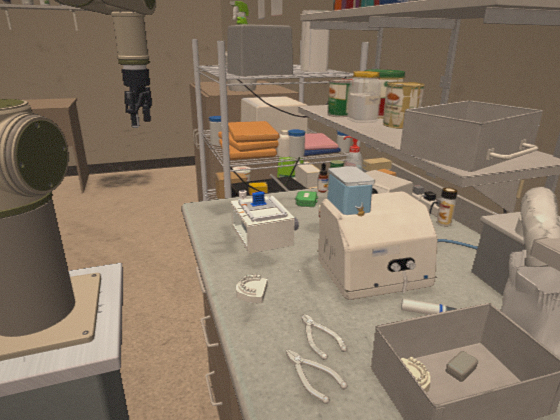

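The scene picture shows the booth near (258,240), its blue tab at (249,215) and the canister at (214,213). The side picture shows them at (262,222), (258,199) and (242,196). Next I'll get the booth yaw and the cap position from the clouds.

```bash
python3 - <<'E'
import numpy as np,cv2
z=np.load("c.npz")
for im,P,box in((z["a"],z["W"],(195,195,310,275)),(z["b"],z["V"],(225,180,300,250))):
    h=cv2.cvtColor(im,cv2.COLOR_RGB2HSV)
    x0,y0,x1,y1=box;m=np.zeros(h.shape[:2],bool);m[y0:y1,x0:x1]=1
    x,y,Z=np.moveaxis(P,-1,0)
    roof=m&(Z>70)&(Z<95)&(x>380)&(x<620)&(y<250)&(y>0)
    r=cv2.minAreaRect(P[roof][:,:2].astype(np.float32));print("roof",roof.sum(),r,cv2.boxPoints(r).round().tolist())
    tt=cv2.inRange(h,(95,100,40),(130,255,255))>0
    t=m&tt&(Z>114)
    print("tabtop",t.sum(),P[t].mean(0).round(1),cv2.minAreaRect(P[t][:,:2].astype(np.float32)))
    c=m&(y>225)&(Z>60)&(Z<95)&(x>380)
    print("cap",c.sum(),np.nanmedian(P[c],0).round(1),np.c_[P[c],np.argwhere(c)].round()[::2].tolist())
im=z["a"][185:285,190:310,::-1];im2=z["b"][175:255,215:311,::-1]
cv2.imwrite("pics/crop.png",np.hstack([cv2.resize(im,(400,333)),cv2.resize(im2,(400,333))]))
E
```

```text
roof 2324 ((497.7621154785156, 175.02215576171875), (122.42698669433594, 153.1687469482422), 1.6137763261795044) [[434.0, 250.0], [439.0, 97.0], [561.0, 100.0], [557.0, 253.0]]
tabtop 51 [495.  199.6 117.4] ((495.3812255859375, 201.1288604736328), (28.225831985473633, 12.531816482543945), 3.8213019371032715)
cap 452 [474.2 250.5  80.1] [[481.0, 318.0, 85.0, 203.0, 214.0], [482.0, 311.0, 87.0, 203.0, 216.0], [488.0, 312.0, 84.0, 203.0, 218.0], [554.0, 260.0, 81.0, 203.0, 253.0], [477.0, 311.0, 87.0, 204.0, 214.0], [482.0, 311.0, 85.0, 204.0, 216.0], [484.0, 306.0, 86.0, 204.0, 218.0], [489.0, 305.0, 84.0, 204.0, 220.0], [549.0, 258.0, 81.0, 204.0, 252.0], [553.0, 255.0, 80.0, 204.0, 254.0], [473.0, 311.0, 85.0, 205.0, 213.0], [476.0, 307.0, 86.0, 205.0, 215.0], [479.0, 303.0, 86.0, 205.0, 217.0], [483.0, 300.0, 87.0, 205.0, 219.0], [542.0, 261.0, 80.0, 205.0, 249.0], [547.0, 259.0, 78.0, 205.0, 251.0], [547.0, 252.0, 82.0, 205.0, 253.0], [552.0, 250.0, 81.0, 205.0, 255.0], [470.0, 310.0, 85.0, 206.0, 212.0], [472.0, 306.0, 85.0, 206.0, 214.0], [477.0, 304.0, 85.0, 206.0, 216.0], [479.
[... 10390 characters left out ...]
, 202.0, 235.0], [451.0, 243.0, 80.0, 202.0, 237.0], [465.0, 229.0, 83.0, 202.0, 243.0], [469.0, 226.0, 84.0, 202.0, 245.0], [436.0, 250.0, 76.0, 203.0, 231.0], [438.0, 235.0, 82.0, 203.0, 233.0], [445.0, 238.0, 80.0, 203.0, 235.0], [450.0, 236.0, 80.0, 203.0, 237.0], [436.0, 250.0, 73.0, 204.0, 231.0], [438.0, 232.0, 80.0, 204.0, 233.0], [443.0, 232.0, 79.0, 204.0, 235.0], [448.0, 231.0, 79.0, 204.0, 237.0], [436.0, 249.0, 71.0, 205.0, 231.0], [438.0, 233.0, 77.0, 205.0, 233.0], [436.0, 236.0, 73.0, 206.0, 232.0], [436.0, 251.0, 64.0, 207.0, 231.0], [437.0, 231.0, 72.0, 207.0, 233.0], [437.0, 243.0, 64.0, 208.0, 232.0], [436.0, 241.0, 62.0, 209.0, 232.0], [436.0, 239.0, 60.0, 210.0, 232.0]]
```

View pics/crop.png

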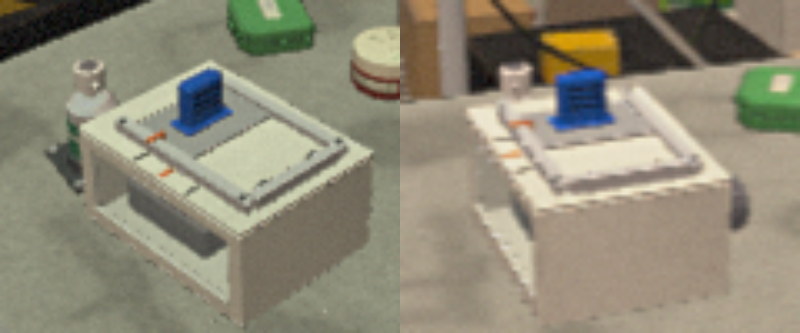

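The crop shows the pointer at the shut mark, and the tab and cap stand clear. From the clouds, the booth is at about (498,176) with yaw +2°, the tab at about (497,198) and the cap at about (479,304).

Emit:
servo_tool(
  series=[
    {"slide":[-38,-16,8],"rot":[0,0,-5],"gripper":0},
    {"slide":[-76,-32,16],"rot":[0,0,-10],"gripper":0},
    {"slide":[-114,-48,24],"rot":[0,0,-15],"gripper":0},
    {"slide":[-152,-64,32],"rot":[0,0,-20],"gripper":0},
    {"slide":[-190,-80,40],"rot":[0,0,-25],"gripper":0},
  ],
  newtons=40,
)

```text
time_s: 0.52
tcp_pos: [376.5, 405.0, 209.8]
tcp_rot: [0.067, -3.14, 0.001]
ft_force: [0.1, 0.7, -0.2]
finger_gap: 0.298
grip_force: 0.0
```

```bash
cat > d.py <<'E'
from h import *
import sys
from scipy.spatial.transform import Rotation as Ro
o=get_obs();R=Ro.from_rotvec(o["tcp_rot"]).as_matrix();t=np.array([float(v) for v in sys.argv[1:4]])
print(o["time_s"],o["tcp_pos"].round(1),R.round(3).tolist(),"F",np.round(o["ft_force"],1),"gap",o["finger_gap"],o["grip_force"])
print("slide",(R.T@(t-o["tcp_pos"])).round(1),"yaw of y",np.degrees(np.arctan2(R[1,1],R[0,1])))
E
python3 d.py 479 304 150
```

```text
0.5167 [376.5 405.  209.8] [[-0.999, -0.042, -0.0], [-0.042, 0.999, -0.0], [0.0, -0.0, -1.0]] F [ 0.1  0.7 -0.2] gap 0.2980551693150183 0.0
slide [ -98.2 -105.2   59.8] yaw of y 92.43476781734398
```

Emit:
servo_tool(
  series=[
    {"slide":[-25,-27,13],"gripper":0},
    {"slide":[-50,-54,26],"gripper":0},
    {"slide":[-75,-80,40],"gripper":0},
    {"slide":[-98,-105,50],"gripper":0},
    {"slide":[-98,-105,50],"gripper":0},
  ],
)

```text
invalid input at $.series[0]: expected keys slide, rot, gripper
```

```bash
python3 - <<'E'
from h import *
c=camera_info("wrist");o=get_obs();im,d=read_camera("wrist")
print(o["tcp_pos"],{k:np.array(v).round(3).tolist() for k,v in c.items()})
cv2.imwrite("pics/w.png",im[:,:,::-1]);np.savez("w.npz",im=im,d=d,**{k:c[k] for k in("fx","fy","cx","cy","R","t")})
h=cv2.cvtColor(im,cv2.COLOR_RGB2HSV)
v,u=np.mgrid[:420,:560]
a=(u-c["cx"])/c["fx"];b=(v-c["cy"])/c["fy"];r=np.hypot(a,b)+1e-9
s=np.tan(np.minimum(r,1.5))/r
X=np.stack([a*s*d,b*s*d,d],-1);W=(X-np.array(c["t"]).ravel())@np.array(c["R"]);W[d==0]=np.nan
tt=(cv2.inRange(h,(95,100,40),(130,255,255))>0)&(W[...,2]>113)&(W[...,2]<124)
if tt.any():print("tab",tt.sum(),W[tt].mean(0),cv2.minAreaRect(W[tt][:,:2].astype(np.float32)))
cp=(abs(W[...,2]-85)<3)&(np.hypot(W[...,0]-479,W[...,1]-304)<28)
if cp.any():print("cap",cp.sum(),W[cp].mean(0),cv2.minEnclosingCircle(W[cp][:,:2].astype(np.float32)),np.percentile(W[cp],[2,98],axis=0))
E
```

```text
[376.49177189 404.98396872 209.82202081] {'fx': 325.192, 'fy': 325.192, 'cx': 279.597, 'cy': 204.621, 'R': [[-0.042, 0.999, 0.0], [0.954, 0.04, 0.296], [0.296, 0.013, -0.955]], 't': [-388.639, -401.038, 223.9]}
tab 277 [494.46544855 205.09932687 116.1545328 ] ((495.8516540527344, 203.9929962158203), (30.519697189331055, 13.388346672058105), 2.453387975692749)
```

View pics/w.png

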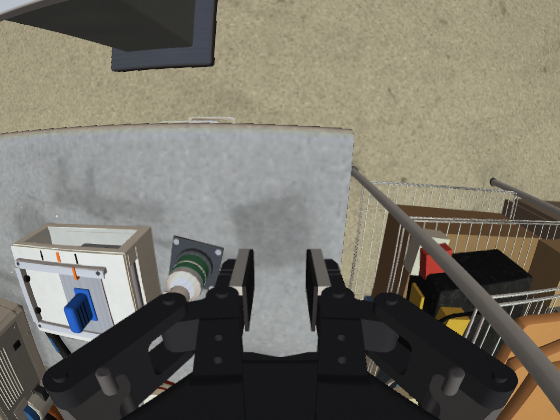

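The move was refused because each row needs "rot". The wrist picture, taken from the earlier pose, shows the cap near (183,285) and the tab near (78,310). I'll resend the move.

Emit:
servo_tool(
  series=[
    {"slide":[-25,-27,13],"rot":[0,0,0],"gripper":0},
    {"slide":[-50,-54,26],"rot":[0,0,0],"gripper":0},
    {"slide":[-75,-80,40],"rot":[0,0,0],"gripper":0},
    {"slide":[-98,-105,50],"rot":[0,0,0],"gripper":0},
    {"slide":[-98,-105,50],"rot":[0,0,0],"gripper":0},
  ],
)

```text
time_s: 0.98
tcp_pos: [479.8, 300.4, 157.5]
tcp_rot: [0.051, -3.139, 0.006]
ft_force: [-0.3, 0.6, -0.3]
finger_gap: -0.003
grip_force: 0.0
```

```bash
python3 - <<'E'
from h import *
c=camera_info("wrist");o=get_obs();im,d=read_camera("wrist")
print(o["tcp_pos"],o["tcp_rot"])
cv2.imwrite("pics/w2.png",im[:,:,::-1])
h=cv2.cvtColor(im,cv2.COLOR_RGB2HSV)
v,u=np.mgrid[:420,:560]
a=(u-c["cx"])/c["fx"];b=(v-c["cy"])/c["fy"];r=np.hypot(a,b)+1e-9
s=np.tan(np.minimum(r,1.5))/r
X=np.stack([a*s*d,b*s*d,d],-1);W=(X-np.array(c["t"]).ravel())@np.array(c["R"]);W[d==0]=np.nan
tt=(cv2.inRange(h,(95,100,40),(130,255,255))>0)&(W[...,2]>114)&(W[...,2]<122)
if tt.any():print("tab",tt.sum(),W[tt].mean(0),cv2.minAreaRect(W[tt][:,:2].astype(np.float32)))
cp=(abs(W[...,2]-85)<3)&(np.hypot(W[...,0]-479,W[...,1]-304)<28)
if cp.any():print("cap",cp.sum(),W[cp].mean(0),np.percentile(W[cp],[2,98],axis=0))
sh=(abs(W[...,2]-60)<3)&(np.hypot(W[...,0]-479,W[...,1]-304)<28)
print("shoulder",np.percentile(W[sh],[2,98],axis=0) if sh.any() else 0)
E
```

```text
[479.75364357 300.38288026 157.50732526] [ 0.05121715 -3.13866661  0.00600837]
tab 799 [494.93538705 204.24553638 116.61790614] ((495.9569396972656, 203.8264923095703), (31.403736114501953, 13.956464767456055), 3.817512273788452)
cap 803 [478.85098233 308.90149407  84.44656366] [[469.59095397 299.48004804  82.53909881]
 [488.74570427 318.36536585  85.81049169]]
shoulder [[465.99962462 296.33769939  57.115339  ]
 [483.38999578 322.59537608  60.01357693]]
```

View pics/w2.png

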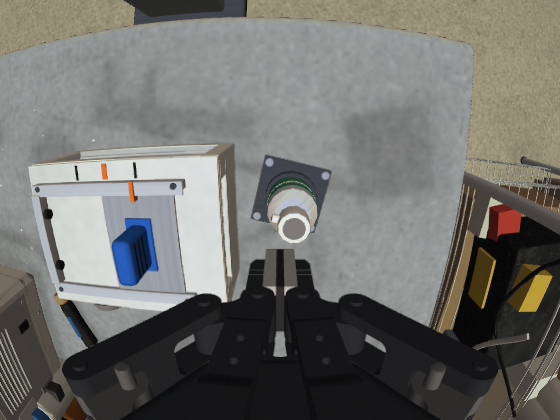

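The wrist picture shows the cap at (294,228), slightly to the left of the fingers at u=280. I'll centre over it and go down.

Emit:
servo_tool(
  series=[
    {"slide":[0,7,5],"rot":[0,0,0],"gripper":0},
    {"slide":[0,7,25],"rot":[0,0,0],"gripper":0},
    {"slide":[0,7,45],"rot":[0,0,0],"gripper":0},
    {"slide":[0,7,50],"rot":[0,0,0],"gripper":0},
    {"slide":[0,7,50],"rot":[0,0,0],"gripper":0},
  ],
)

```text
time_s: 1.45
tcp_pos: [475.2, 313.1, 108.7]
tcp_rot: [0.062, -3.137, 0.002]
ft_force: [-1.0, 0.1, 0.8]
finger_gap: -0.0
grip_force: 0.0
```

```bash
python3 d.py 479 307 98
```

```text
1.45 [475.2 313.1 108.7] [[-0.999, -0.039, -0.004], [-0.039, 0.999, -0.002], [0.004, -0.001, -1.0]] F [-1.   0.1  0.8] gap -0.00027698285275223075 0.0
slide [-3.6 -6.2 10.7] yaw of y 92.24818490589243
```

Emit:
servo_tool(
  series=[
    {"slide":[0,0,0],"rot":[0,0,0],"gripper":0},
  ],
)

```text
time_s: 1.53
tcp_pos: [476.8, 313.5, 111.0]
tcp_rot: [0.061, -3.141, -0.0]
ft_force: [0.2, 0.0, 0.1]
finger_gap: -0.003
grip_force: 0.0
```

```bash
python3 - <<'E'
from h import *
c=camera_info("wrist");o=get_obs();im,d=read_camera("wrist")
print(o["tcp_pos"],get_obs()["tcp_pos"],o["joint_velocities"].round(3))
v,u=np.mgrid[:420,:560]
a=(u-c["cx"])/c["fx"];b=(v-c["cy"])/c["fy"];r=np.hypot(a,b)+1e-9
s=np.tan(np.minimum(r,1.5))/r
X=np.stack([a*s*d,b*s*d,d],-1);W=(X-np.array(c["t"]).ravel())@np.array(c["R"]);W[d==0]=np.nan
cp=(abs(W[...,2]-85)<3)&(np.hypot(W[...,0]-479,W[...,1]-306)<28)
if cp.any():print("cap",cp.sum(),W[cp].mean(0),np.percentile(W[cp],[2,98],axis=0))
cv2.imwrite("pics/w3.png",im[:,:,::-1])
E
```

```text
[476.8330222  313.45447446 111.0402943 ] [477.54432409 313.50377151 111.82503093] [-0.01  -0.018 -0.023 -0.001  0.002 -0.006]
cap 187 [472.5815984  304.49341309  84.0000236 ] [[469.06559035 298.78815074  82.08956166]
 [477.3012822  312.82404042  85.78812932]]
```

View pics/w3.png

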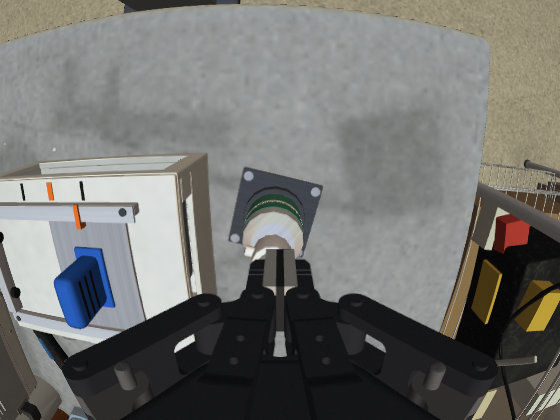

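The picture shows the cap partly hidden under the fingers, its axis near u=272, so I'll shift about 5 mm to -y and press.

Emit:
servo_tool(
  series=[
    {"slide":[-1,-5,0],"rot":[0,0,0],"gripper":0},
    {"slide":[-1,-5,6],"rot":[0,0,0],"gripper":0},
    {"slide":[-1,-5,10],"rot":[0,0,0],"gripper":0},
    {"slide":[-1,-5,13],"rot":[0,0,0],"gripper":0},
    {"slide":[-1,-5,13],"rot":[0,0,0],"gripper":0},
  ],
)

```text
time_s: 2.0
tcp_pos: [479.5, 307.5, 98.3]
tcp_rot: [-0.058, 3.139, 0.001]
ft_force: [2.3, 0.6, 5.6]
finger_gap: -0.001
grip_force: 2.3
```

Emit:
servo_tool(
  series=[
    {"slide":[0,0,0],"rot":[0,0,0],"gripper":0},
    {"slide":[0,0,0],"rot":[0,0,0],"gripper":0},
    {"slide":[0,0,0],"rot":[0,0,0],"gripper":0},
  ],
)

```text
time_s: 2.25
tcp_pos: [479.5, 307.6, 98.3]
tcp_rot: [-0.059, 3.139, 0.001]
ft_force: [3.7, -0.1, 4.9]
finger_gap: 0.002
grip_force: 2.4
```

Emit:
servo_tool(
  series=[
    {"slide":[0,0,1],"rot":[0,0,0],"gripper":0},
    {"slide":[0,0,1.5],"rot":[0,0,0],"gripper":0},
    {"slide":[0,0,1.5],"rot":[0,0,0],"gripper":0},
    {"slide":[0,0,1.5],"rot":[0,0,0],"gripper":0},
  ],
)

```text
time_s: 2.58
tcp_pos: [479.6, 307.6, 97.9]
tcp_rot: [-0.059, 3.139, 0.001]
ft_force: [-1.2, -1.6, 14.4]
finger_gap: 0.001
grip_force: 7.2
```

The hard stop is reached, so the cap is fully down. Now I'll lift off straight up.

Emit:
servo_tool(
  series=[
    {"slide":[0,0,-12],"rot":[0,0,0],"gripper":0},
    {"slide":[0,0,-40],"rot":[0,0,0],"gripper":0},
    {"slide":[0,0,-70],"rot":[0,0,0],"gripper":60},
    {"slide":[-4,-30,-75],"rot":[0,0,0],"gripper":60},
    {"slide":[-10,-65,-75],"rot":[0,0,0],"gripper":60},
  ],
)

```text
time_s: 3.0
tcp_pos: [491.8, 244.4, 174.2]
tcp_rot: [-0.065, 3.137, 0.004]
ft_force: [0.8, -0.3, -1.5]
finger_gap: 0.417
grip_force: 0.0
```

Emit:
servo_tool(
  series=[
    {"slide":[-3,-35,0],"rot":[0,0,0],"gripper":60},
    {"slide":[-3,-40,0],"rot":[0,0,0],"gripper":60},
    {"slide":[-3,-40,0],"rot":[0,0,0],"gripper":60},
    {"slide":[-3,-40,0],"rot":[0,0,0],"gripper":60},
    {"slide":[-3,-40,0],"rot":[0,0,0],"gripper":60},
  ],
)

```text
time_s: 3.42
tcp_pos: [495.1, 203.7, 170.8]
tcp_rot: [0.06, -3.14, -0.0]
ft_force: [0.2, -0.2, -0.1]
finger_gap: 0.601
grip_force: 0.0
```

```bash
python3 - <<'E'
from h import *
c=camera_info("wrist");o=get_obs();im,d=read_camera("wrist")
print(o["time_s"],o["tcp_pos"],o["finger_gap"])
h=cv2.cvtColor(im,cv2.COLOR_RGB2HSV)
v,u=np.mgrid[:420,:560]
a=(u-c["cx"])/c["fx"];b=(v-c["cy"])/c["fy"];r=np.hypot(a,b)+1e-9
s=np.tan(np.minimum(r,1.5))/r
X=np.stack([a*s*d,b*s*d,d],-1);W=(X-np.array(c["t"]).ravel())@np.array(c["R"]);W[d==0]=np.nan
tt=(cv2.inRange(h,(95,100,40),(130,255,255))>0)&(W[...,2]>114)&(W[...,2]<122)
if tt.any():print("tab",tt.sum(),W[tt].mean(0),cv2.minAreaRect(W[tt][:,:2].astype(np.float32)))
cv2.imwrite("pics/w4.png",im[:,:,::-1])
E
python3 d.py 497 202 113
```

```text
3.4167 [495.10423671 203.73587647 170.78501982] 0.6014983294074523
tab 1024 [495.01164574 202.76686753 116.80634784] ((496.10748291015625, 202.60836791992188), (31.119182586669922, 13.318683624267578), 2.741938829421997)
3.4667 [495.1 204.  170.8] [[-0.999, -0.039, -0.001], [-0.039, 0.999, 0.0], [0.001, 0.0, -1.0]] F [ 0.1 -0.5 -0.1] gap 0.5971200990991088 0.0
slide [-1.9 -2.1 57.8] yaw of y 92.21254287735272
```

View pics/w4.png

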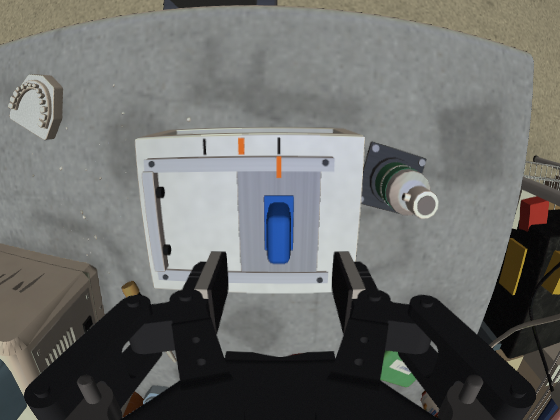

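The picture shows the tab centred between the open fingers at (279,235), the pointer at the shut mark and the cap up. I'll go down and grip.

Emit:
servo_tool(
  series=[
    {"slide":[-1.5,-1.5,20],"rot":[0,0,0],"gripper":60},
    {"slide":[-1.5,-1.5,40],"rot":[0,0,0],"gripper":60},
    {"slide":[-1.5,-1.5,56],"rot":[0,0,0],"gripper":60},
    {"slide":[-1.5,-1.5,56],"rot":[0,0,0],"gripper":60},
    {"slide":[-1.5,-1.5,56],"rot":[0,0,0],"gripper":60},
  ],
)

```text
time_s: 3.88
tcp_pos: [495.9, 202.2, 114.1]
tcp_rot: [0.061, -3.138, 0.001]
ft_force: [0.4, 0.8, 0.4]
finger_gap: 0.599
grip_force: 0.0
```

Emit:
servo_tool(
  series=[
    {"slide":[0,0,0],"rot":[0,0,0],"gripper":0},
    {"slide":[0,0,0],"rot":[0,0,0],"gripper":0},
    {"slide":[0,0,0],"rot":[0,0,0],"gripper":0},
    {"slide":[0,0,0],"rot":[0,0,0],"gripper":0},
    {"slide":[0,0,0],"rot":[0,0,0],"gripper":0},
  ],
  newtons=40,
)

```text
time_s: 4.3
tcp_pos: [498.0, 202.2, 116.7]
tcp_rot: [-0.059, 3.139, 0.002]
ft_force: [-2.2, 2.1, 5.9]
finger_gap: 0.151
grip_force: 40.5
```

Gripped. I'll slide it 25 mm slowly.

Emit:
servo_tool(
  series=[
    {"slide":[0,-4,0],"rot":[0,0,0],"gripper":0},
    {"slide":[0,-8,0],"rot":[0,0,0],"gripper":0},
    {"slide":[0,-12,0],"rot":[0,0,0],"gripper":0},
    {"slide":[0,-16,0],"rot":[0,0,0],"gripper":0},
    {"slide":[0,-20,0],"rot":[0,0,0],"gripper":0},
  ],
)

```text
time_s: 4.72
tcp_pos: [498.7, 182.5, 116.7]
tcp_rot: [-0.059, 3.139, 0.003]
ft_force: [-1.9, 5.9, 5.4]
finger_gap: 0.151
grip_force: 40.5
```

Emit:
servo_tool(
  series=[
    {"slide":[0,-3,0],"rot":[0,0,0],"gripper":0},
    {"slide":[0,-5,0],"rot":[0,0,0],"gripper":0},
    {"slide":[0,-5,0],"rot":[0,0,0],"gripper":0},
    {"slide":[0,-5,0],"rot":[0,0,0],"gripper":0},
    {"slide":[0,-5,0],"rot":[0,0,0],"gripper":0},
  ],
)

```text
time_s: 5.13
tcp_pos: [498.9, 177.7, 116.7]
tcp_rot: [-0.059, 3.139, 0.004]
ft_force: [-0.5, 6.1, 5.3]
finger_gap: 0.151
grip_force: 40.5
```

```bash
python3 - <<'E'
from h import *
c=camera_info("wrist");o=get_obs();im,d=read_camera("wrist")
print(o["time_s"],o["tcp_pos"],o["ft_force"],o["grip_force"])
h=cv2.cvtColor(im,cv2.COLOR_RGB2HSV)
m=cv2.inRange(h,(8,150,120),(22,255,255));k,l,s,cc=cv2.connectedComponentsWithStats(m)
R=np.array(c["R"]);C=-R.T@np.array(c["t"]).ravel()
for i in range(1,k):
    if s[i,4]>15:
        for z in(80,88):
            a=(cc[i][0]-c["cx"])/c["fx"];b=(cc[i][1]-c["cy"])/c["fy"];r=np.hypot(a,b)
            ray=R.T@np.array([a/r*np.sin(r),b/r*np.sin(r),np.cos(r)]);P=C+ray*(z-C[2])/ray[2]
            print(cc[i].round(),s[i,4],z,P.round(1))
cv2.imwrite("pics/w5.png",im[:,:,::-1])
E
```

```text
5.1333 [498.88239953 177.71490166 116.67032687] [-0.52016532  6.0795013   5.28238789] 40.4834121465683
[280. 152.] 175 80 [445.1 176.1  80. ]
[280. 152.] 175 88 [443.9 176.   88. ]
[280. 181.] 175 80 [459.6 176.1  80. ]
[280. 181.] 175 88 [457.7 176.   88. ]
```

View pics/w5.png

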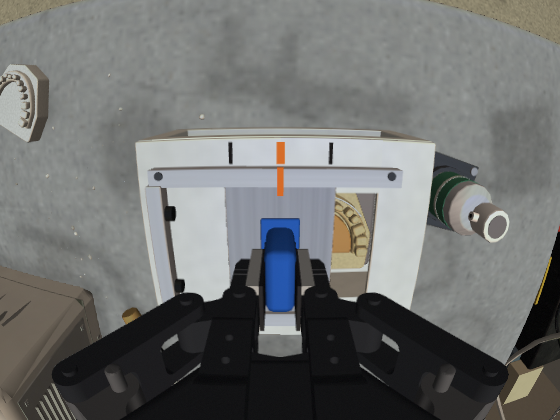

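The pointer (280,181) is in line with the orange mark (280,152), the force along y is 6 N and the cap is up. I'll hand it in.

```bash
python3 -c "
from workcell import *
print(sign_off())"
```

```text
the job is handed in; nothing more can be done
None
```

The job is handed in: I pressed the cap to its stop and let it come back up with the shutter shut, and the fingers now hold the shutter at the half-open mark; no pass/fail result came back.

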